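# Load a round bar into the cross-drilling jig

## Task

Make the round wooden bar on the jig's two rails ready for drilling, only by pushing it lightly, never lifting it: with the fingertips on top of it (not shoved from behind), roll it over and over along the rails until it drops into the V notches and stays there, then push it endways along the notches until it butts against the stop at their right end. Only then push the swing-over drill guide round until it is fully shut over the bar. Leave the pencil, the loose hinge and the tape roll beside the jig alone.

Things in the scene. Friction and masses are not known exactly. Their poses are not given: they have to be found in the camera images.
- jig: Fixed drilling jig: base 236 x 124 x 12 mm (x -152..84, y -62..62 in its frame), on it two wooden rails along x, 16 mm thick, centred at y = -40 and 40, flat tops 52 mm above the bench, from x = -150 (with lips 10 mm higher up to x = -144) to x = 50. Origin on the bench under the middle of the notches; x away from the robot at yaw 0, y along the notches to the left. The bar rolls to +x.
- notch (a point): Middle between the bottoms of the two 90 degree V notches, one in each rail, 34 mm wide at the top, 17 mm deep; at x = 0, y = 0, 35 mm above the bench in the jig frame. In the notches the bar's centre line is at x = 0, 60.5 mm above the bench, its top at 78.5 mm. The rails go on flat behind them, so a bar pushed too far climbs out again.
- bar: Round bar of pale wood, 36 mm diameter, 150 mm long, about 110 g (varies), across both rails. Origin: its middle, on its centre line; y along it, x and z turn as it rolls. On the rails its centre is 70 mm high. Starts 60 to 95 mm from the notches on the -x side, almost parallel to them, right end 15 to 30 mm short of the stop's plane. Rolls without slipping when stroked on top with 2 to 10 N, stops within some mm when let go.
- stop_face (a point): Middle of the end stop's face: a bolt head (17 mm diameter) on an upright aluminium bracket (40 mm wide, 76 mm high) at the right (-y) end of the notches, fixed to the jig; jig frame x = 0, y = -83, 60.5 mm high. It looks to the jig's +y. With the bar against it the bar's middle is at y = -8 mm in the jig frame.
- guide (a joint): Drill guide angle, rad: 0 shut against its stop, more is open, at most 1.85; starts at 1.2 to 1.55, stays where left, moves with about 0.5 N at the pin. Flat dark steel arm, 26 mm wide, 81 to 91 mm above the bench, 88 mm long from its pivot. Shut, it points to the jig's -x, over the notches; at 1.57 to the jig's -y (right). It cannot shut while the bar is on the rail tops.
- guide_pivot (a point): Upright hinge axis of the drill guide, at the arm's top: jig frame x = 60, y = 0, 91 mm above the bench (its screw head stands to 102 mm). Under the arm a 16 mm post on a wooden block 32 x 40 mm, up to 48 mm. A thin steel stop pin, 7 mm, stands beside it at x = 52, y = 17, up to 92 mm.
- guide_pin (a point): On the axis of the upright round wooden push pin at the free end of the guide's arm: 14 mm diameter, from 91 to 120 mm above the bench, 80 mm from the hinge axis; the point is 106 mm high. At angle a it is at x = 60 - 80 cos a, y = -80 sin a mm in the jig frame.
- pencil_flat: Flat red carpenter's pencil, 168 x 12 x 10 mm, lying on the bench to the right of the jig's near end; bystander. Origin at the centre of its underside.
- hinge_b: Steel butt hinge, 61 x 63 x 6 mm, lying flat on the bench to the right of the jig's far end; bystander. Origin at the centre of its underside.
- masking_roll: Roll of masking tape lying flat, 96 mm diameter, 24 mm high; bystander. Origin at the centre of its underside.

How it is judged:
By the outcome, as a careful person would: the job done as asked, in the order asked, and still so for the second after the job is handed in, with the robot touching nothing.
It also fails if it takes over 64 s, if anything falls off the work surface, if the arm or the gripper's body presses on something with over 40 N, if the wrist force passes 120 N, or if a joint passes its speed limit or range.

## Robot

A 6-joint arm with a two-finger parallel gripper is mounted at the origin on a cart in front of the work surface, level with it; the furniture and walls round the work are solid. World frame = base frame: x ahead of the robot, y to its left, z up, the work surface at z = 0. Lengths are in mm, angles in rad, forces in N, time in s.
With the tool pointing down it reaches from about 300 to 775 mm from the base axis. Payload 14.6 kg.
Tool frame: the origin (TCP) lies on the centre line of the jaws, within the pads' length; the fingertips stand 8 mm ahead of it and the grasp point (between the pads) lies 11 mm behind it; z points along the fingers, y is the direction in which the jaws open and shut (so a half turn about z gives the same grasp; the last joint's range is limited). The gripper opens to 94 mm and grips with 3 to 60 N. Pads are 16 mm wide; open, the fingers measure 119 mm over their backs; the gripper's body (75 mm by 177 mm) begins 78 mm behind the grasp point.
Start: joints at [1.096, 0.3, 1.521, -0, 1.321, -0.067], TCP at [218.121, 504.889, 213.446] pointing down, gripper open.
Joint ranges: [-3.03, 3.03], [-0.79, 2.21], [0.23, 2.52], [-1.04, 4.18], [0, 3.07], [-2.55, 2.55]. Speed limits (rad/s): [2.22, 2.22, 2.57, 3.14, 3.14, 3.14].

## Interface

Orientations are given as [roll, pitch, yaw] about the fixed x, y, z axes, in that order (R = Rz(yaw) Ry(pitch) Rx(roll)).
In Python, from cell import read_state, cams, manip gives the robot as it stands.
- The arm moves only by the shell command python3 -m handwheel 'ROWS' [OPENING] [FORCE]. ROWS is JSON, a list of rows, each a list of 4 numbers: the shift along the tool's x, y, z in m, then the turn about the tool's z in degrees. In form: [[dx, dy, dz, turn], ...]. A call has 1 to 5 rows; each row is the pose to reach, as a shift and turn from the pose measured when the call began, along the tool's axes at that moment; what a row does not reach only later rows make up. A row lasts 1/8 s, in which the tool goes at most 62.5 mm and 10.7 degrees, less where a joint would pass 70% of its speed; a pose out of reach is approached as far as the arm can. A call with a gripper value outside its range is refused whole. OPENING is the closure, from 0 (fully open) to 1 (shut), set as the call begins (- or left out, the last holds). The fingers move at their own pace and stop on an object; FORCE is the grip in N (left out, the last holds). Time passes only in rows, so rows that repeat a pose let the fingers close. It gives the time, the measured TCP pose, the force and the opening at its end, in the units of the state.
- read_state(): the state, without advancing time (a new reading comes with each control period).
- cams.camera(name): name is "side" or "top"; returns the picture (384x512x3 uint8, red, green, blue); there is no depth.
- cams.get_calibration(name): a dict with "vertical_fov" (degrees; the focal length in pixels is half the picture's height over the tangent of half this angle, whatever the lens; pixels are square), "cx", "cy" (the principal point, pixels), "R" (3x3) and "t" (3): a world point X has camera coordinates R X + t. Camera axes: x right, y down, z forward; pixel columns grow to the right and rows downward; lengths in mm; the calibration is good to about 2 mm. A picture is of the moment at which its call begins. get_calibration takes no time and is no camera call.
- manip.sign_off(): hands the job in, once; it reports no verdict.
The state is a dict: "clock": time; "joints": joint angles; "qd": joint speeds; "effort": joint torques, N m; "eef_pos": TCP position; "eef_rot": TCP orientation; "wrist_force": force on the tool from outside, world axes, zero at the start; "moment": the same for the moment, N m; "finger_gap": finger opening in mm.
Only numpy, scipy, OpenCV 4.12 (cv2) and the standard library are available. Lean on these libraries where they do the work, as an engineer would, in place of code of your own. Each camera call takes 0.05 s, during which the arm holds its last target. There are 200 camera calls.

## Working session

There is one attempt and no reset: what is moved stays moved. The work goes in short steps, Python scripts to look and compute and a shell command to move; the robot and the scene stay as the last step left them, time stands still between calls to the robot, and variables do not carry over. Pictures are saved under pics/ and viewed, about 8 in all and at most 12, crops included, and the job is handed in when it is done.

```bash
ls; mkdir -p pics; python3 - <<'E'
from cell import read_state,cams
import cv2,numpy as np
s=read_state();print(s)
for n in("top","side"):
    im=cams.camera(n);cv2.imwrite(f"pics/{n}0.png",im[:,:,::-1])
    c=cams.get_calibration(n);print(n,{k:np.round(v,4).tolist() for k,v in c.items()})
    
E
python3 - <<'E'
import cv2,numpy as np
E
```

```text
pics
{'clock': 0.0, 'joints': array([ 1.09640103e+00,  3.00490645e-01,  1.52161830e+00,  3.40190078e-05,
        1.32069687e+00, -6.65667499e-02]), 'qd': array([ 0.00020014,  0.00058247, -0.00135673, -0.00015171, -0.00182894,
        0.00192422]), 'effort': array([-2.72987520e-03, -5.31806839e+01, -3.52729011e+01,  7.07276585e-02,
        2.44428293e-02, -9.23537573e-05]), 'eef_pos': array([217.99452653, 504.66188258, 212.85986291]), 'eef_rot': array([-3.14038437e+00, -1.13573905e-04,  2.73375560e+00]), 'wrist_force': array([-0.49496996,  0.27320568,  0.66883005]), 'moment': array([-0.02203561, -0.01079899, -0.03746615]), 'finger_gap': 94.01608686539085}
top {'vertical_fov': 55.4744, 'cx': 257.2641, 'cy': 191.0467, 'R': [[-0.014, -0.9996, 0.0257], [-0.9885, 0.0099, -0.1511], [0.1508, -0.0275, -0.9882]], 't': [-25.3718, 539.6177, 1020.0555]}
side {'vertical_fov': 42.9119, 'cx': 251.2682, 'cy': 193.819, 'R': [[0.9911, -0.1323, -0.0139], [-0.0736, -0.4578, -0.886], [0.1108, 0.8792, -0.4635]], 't': [-538.3598, 114.2608, 1039.4935]}
```

View pics/top0.png

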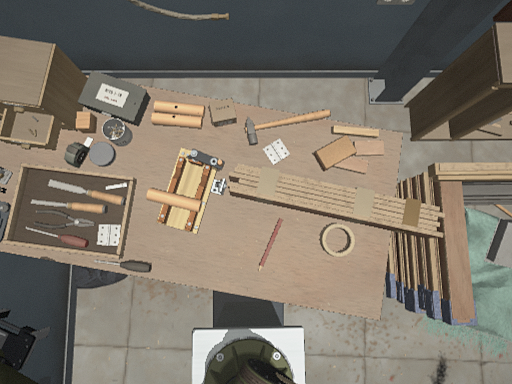

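View pics/side0.png

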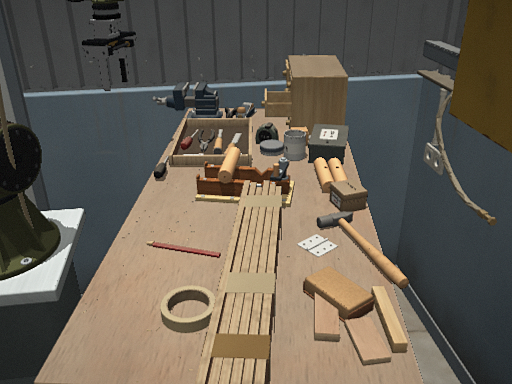

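The top view shows the jig around (185,190), the bar at (173,199), the bracket at (218,186), and the guide arm at about (208,158). The side view shows the jig around (245,180). I'll enlarge the jig in both.

```bash
python3 - <<'E'
import cv2,numpy as np
a=cv2.imread("pics/top0.png")[140:245,135:240];b=cv2.imread("pics/side0.png")[135:210,185:300]
a=cv2.resize(a,None,fx=5,fy=5,interpolation=2)[:, :]
b=cv2.resize(b,None,fx=6,fy=6,interpolation=2)
cv2.imwrite("pics/t1.png",a);cv2.imwrite("pics/s1.png",b)
E
```

```text
(no output)
```

View pics/t1.png

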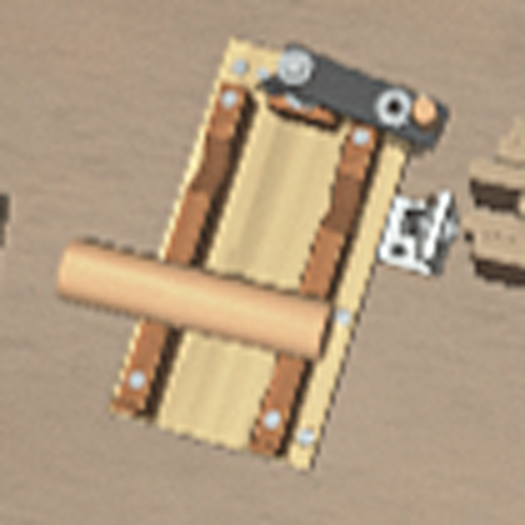

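View pics/s1.png

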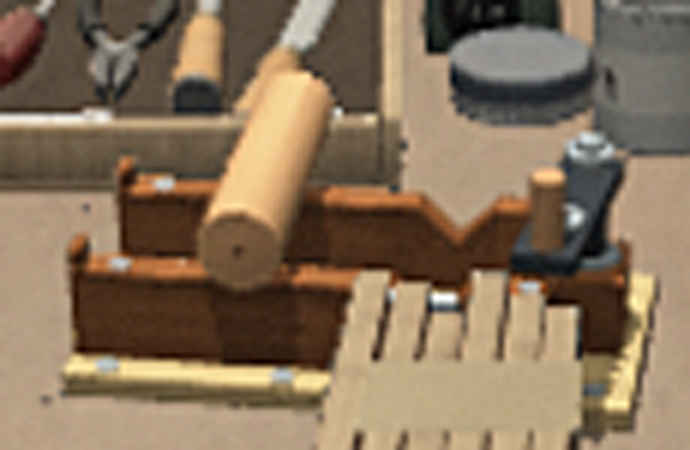

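```bash
cat > h.py <<'E'
import numpy as np,cv2
from cell import read_state,cams
C={n:cams.get_calibration(n) for n in("top","side")}
def ray(n,u,v):
    c=C[n];f=192/np.tan(np.radians(c["vertical_fov"])/2);R=np.array(c["R"]);t=np.array(c["t"])
    return -R.T@t,R.T@np.array([(u-c["cx"])/f,(v-c["cy"])/f,1])
def onz(n,u,v,z):
    o,d=ray(n,u,v);return o+d*(z-o[2])/d[2]
def proj(n,X):
    c=C[n];f=192/np.tan(np.radians(c["vertical_fov"])/2);p=np.array(c["R"])@X+c["t"]
    return np.array([c["cx"]+f*p[0]/p[2],c["cy"]+f*p[1]/p[2]])
def tri(a,b):
    (o,d),(p,e)=ray("top",*a),ray("side",*b);s=np.linalg.lstsq(np.c_[d,-e],p-o,rcond=None)[0]
    P,Q=o+s[0]*d,p+s[1]*e;return (P+Q)/2,np.linalg.norm(P-Q)
E
python3 - <<'E'
from h import *
from scipy.optimize import least_squares
T=lambda u,v:((u+.5)/5-.5+135,(v+.5)/5-.5+140)
S=lambda u,v:((u+.5)/6-.5+185,(v+.5)/6-.5+135)
# jig pts: (cam,pixel,jig xyz)
P=[("top",T(295,66),(60,0,102)),("side",S(590,142),(60,0,102)),
("top",T(230,40),(84,62,12)),("top",T(310,467),(-152,-62,12)),
("top",T(370,127),(50,-32,52)) if 0 else ("top",T(212,165),(0,40,40)),("top",T(347,200),(0,-40,40)),
("side",S(72,240),(-150,-48,62)),("side",S(458,243),(0,32,35))]
for n,p,q in P: print(n,q,onz(n,*p,q[2]).round(1))
W=lambda x,q:np.array([x[0]+np.cos(x[2])*q[0]-np.sin(x[2])*q[1],x[1]+np.sin(x[2])*q[0]+np.cos(x[2])*q[1],q[2]])
r=least_squares(lambda x:np.concatenate([W(x,q)[:2]-onz(n,*p,q[2])[:2] for n,p,q in P]),[500,150,0],loss="soft_l1",f_scale=3)
x=r.x;print("jig",x, r.fun.reshape(-1,2).round(1).tolist())
def J(X): d=X[:2]-x[:2];c,s=np.cos(x[2]),np.sin(x[2]);return np.array([c*d[0]+s*d[1],-s*d[0]+c*d[1]]).round(1)
for nm,pt in(("L",T(69,268)),("R",T(323,335))):
    X=onz("top",*pt,70);print("bar",nm,X.round(1),J(X))
X=onz("side",*S(238,247),70);print("barR side",X.round(1),J(X))
X=onz("top",*T(425,105),120);print("pin",X.round(1),J(X));X=onz("side",*S(547,175),120);print("pin",X.round(1),J(X))
E
```

```text
top (60, 0, 102) [639.  144.8 102. ]
side (60, 0, 102) [640.4 137.6 102. ]
top (84, 62, 12) [679.1 197.6  12. ]
top (-152, -62, 12) [421.4 146.5  12. ]
top (0, 40, 40) [596.3 201.5  40. ]
top (0, -40, 40) [574.8 122.9  40. ]
side (-150, -48, 62) [430.1 163.9  62. ]
side (0, 32, 35) [594.3 191.7  35. ]
jig [ 5.84276916e+02  1.61890586e+02 -3.02326770e-01] [[2.6, -0.7], [1.2, 6.4], [3.8, -1.5], [-0.7, 1.4], [-0.1, -1.4], [-2.4, 0.8], [-3.3, -3.2], [-0.5, 0.7]]
bar L [531.9 274.3  70. ] [-83.5  91.7]
bar R [492.5 132.   70. ] [-78.7 -55.8]
barR side [495.8 129.4  70. ] [-74.8 -57.3]
pin [612.   71.5 120. ] [ 53.3 -78.1]
pin [610.3  68.8 120. ] [ 52.6 -81.2]
```

```bash
cat >> h.py <<'E'
from scipy.spatial.transform import Rotation as Ro
JX=np.array([584.3,161.9]);JY=-.302
def toj(X):
    d=np.array(X)[:2]-JX;c,s=np.cos(JY),np.sin(JY);return np.array([c*d[0]+s*d[1],-s*d[0]+c*d[1]])
def goal(*gs):
    """gs: (jig x, jig y, tip z, yaw offset deg from jig axes); prints rows"""
    s=read_state();R=Ro.from_euler("xyz",s["eef_rot"]).as_matrix();c,n=np.cos(JY),np.sin(JY)
    for g in gs:
        W=np.array([JX[0]+c*g[0]-n*g[1],JX[1]+n*g[0]+c*g[1],g[2]+8])
        yw=np.degrees(s["eef_rot"][2])-(180+np.degrees(JY)+g[3]);yw=(yw+180)%360-180
        print("row",np.r_[R.T@(W-s["eef_pos"])/1000,yw].round(4).tolist())
def where():
    s=read_state();print("t",round(s["clock"],2),"jig",toj(s["eef_pos"]).round(1),"tipz",round(s["eef_pos"][2]-8,1),"yaw",round(np.degrees(s["eef_rot"][2]-np.pi-JY),1),"F",s["wrist_force"].round(1),"gap",round(s["finger_gap"],1))
E
python3 -c "
from h import *
where();goal((-87,3,130,0),(-87,3,93,0))"
```

```text
t 0.1 jig [-451.7  218.3] tipz 204.9 yaw -6.1 F [ 0.2 -0.  -0.1] gap 94.0
row [-0.3854, -0.1755, 0.0751, -6.0622]
row [-0.3854, -0.1755, 0.1121, -6.0622]
```

```bash
python3 -m handwheel '[[-0.06,-0.03,0,0],[-0.12,-0.06,0.01,-2],[-0.17,-0.08,0.03,-4],[-0.22,-0.1,0.04,-6],[-0.27,-0.12,0.05,-6]]' 0.25 10
python3 -c "
from h import *
where();goal((-87,3,130,0),(-87,3,93,0))"
```

```text
clock: 0.72
eef_pos: [419.2, 285.7, 162.5]
eef_rot: [-3.14, -0.001, 2.839]
wrist_force: [0.2, 1.6, -0.1]
finger_gap: 70.5
t 0.72 jig [-194.4   69.1] tipz 154.5 yaw -0.0 F [ 0.2  1.6 -0.1] gap 70.5
row [-0.1075, -0.066, 0.0245, -0.0493]
row [-0.1075, -0.0659, 0.0615, -0.0493]
```

```bash
python3 -m handwheel '[[-0.05,-0.033,0.012,0],[-0.1075,-0.066,0.0245,0],[-0.1075,-0.066,0.045,0],[-0.1075,-0.066,0.0605,0],[-0.1075,-0.066,0.0605,0]]'
python3 - <<'E'
from h import *
where()
a=cams.camera("top")[150:240,135:240,::-1];b=cams.camera("side")[110:210,195:300,::-1]
o=np.zeros((600,800,3),np.uint8);A=cv2.resize(a,(420,360));B=cv2.resize(b,(378,360));
o=np.hstack([A,B]);cv2.imwrite("pics/c2.png",o)
E
```

```text
clock: 1.35
eef_pos: [501.2, 190.9, 101.0]
eef_rot: [-3.139, -0.002, 2.84]
wrist_force: [-0.1, -0.3, 0.4]
finger_gap: 70.6
t 1.35 jig [-88.   3.] tipz 93.0 yaw -0.0 F [-0.1 -0.3  0.4] gap 70.6
```

View pics/c2.png

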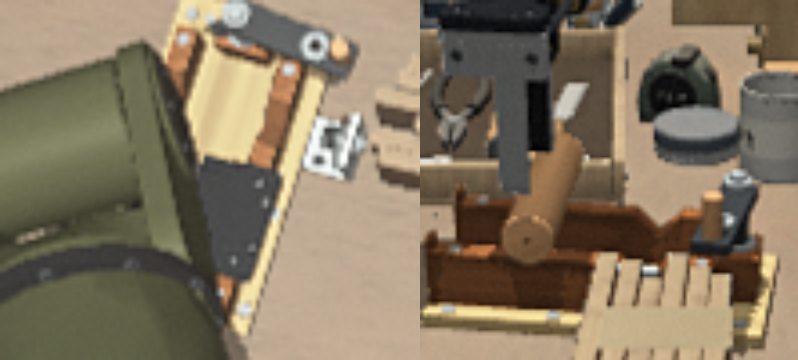

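The side view shows the near finger just above the bar and slightly behind its crest. The top view is hidden by the arm. I'll press down gently.

```bash
for i in 1; do python3 -m handwheel '[[0,0,0.004,0],[0,0,0.004,0]]'; done; python3 -m handwheel '[[0,0,0.001,0],[0,0,0.001,0]]';python3 -m handwheel '[[0,0,0.001,0],[0,0,0.001,0]]'
```

```text
clock: 1.7
eef_pos: [501.8, 191.7, 98.8]
eef_rot: [-3.141, 0.0, 2.841]
wrist_force: [0.0, -0.2, -0.1]
finger_gap: 70.4
clock: 1.95
eef_pos: [501.9, 191.7, 97.8]
eef_rot: [-3.141, 0.0, 2.841]
wrist_force: [-0.4, -0.0, 0.3]
finger_gap: 70.4
clock: 2.2
eef_pos: [501.8, 191.7, 96.8]
eef_rot: [-3.141, 0.0, 2.841]
wrist_force: [0.0, 0.1, 0.6]
finger_gap: 70.7
```

```bash
for i in 1; do python3 -m handwheel '[[0,0,0.0008,0],[0,0,0.0008,0]]'; python3 -m handwheel '[[0,0,0.0006,0],[0,0,0.0006,0]]';python3 -m handwheel '[[0,0,0.0006,0],[0,0,0.0006,0]]'; done | grep -E "pos|force"
```

```text
eef_pos: [502.0, 191.7, 96.1]
wrist_force: [-0.2, -0.3, 1.3]
eef_pos: [502.3, 191.7, 96.0]
wrist_force: [0.1, -1.1, 4.8]
eef_pos: [502.6, 191.6, 95.9]
wrist_force: [-1.2, -0.4, 6.0]
```

```bash
python3 -m handwheel '[[-0.005,0,0.0005,0.4],[-0.011,0,0.0005,0.8],[-0.017,0,0.0005,1.2],[-0.023,0,0.0005,1.6],[-0.026,0,0.0005,2]]'
python3 - <<'E'
from h import *
where()
b=cams.camera("side")[110:210,195:300,::-1]
cv2.imwrite("pics/c3.png",cv2.resize(b,None,fx=5,fy=5,interpolation=2))
E
```

```text
clock: 3.58
eef_pos: [528.1, 184.2, 96.1]
eef_rot: [3.14, 0.003, 2.805]
wrist_force: [0.6, 2.1, 6.2]
finger_gap: 70.5
t 3.58 jig [-60.3   4.6] tipz 88.1 yaw -2.0 F [0.6 2.1 6.2] gap 70.5
```

View pics/c3.png

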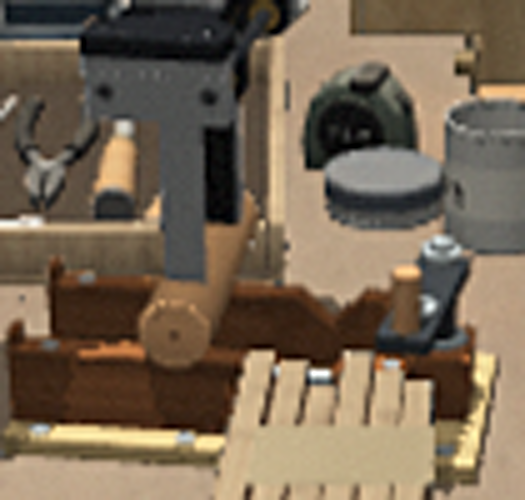

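The bar rolled: its near end centre is now at crop (175,335), and the finger is still on it. I'll get the bar end position numerically.

```bash
cat >> h.py <<'E'
def barend(im=None,z=70,dbg=0):
    """near end of bar in side view: left/bottom extremes of pale mask"""
    if im is None: im=cams.camera("side")[:,:,::-1].copy()
    h=cv2.cvtColor(im,cv2.COLOR_BGR2HSV);m=((h[...,0]>=6)&(h[...,0]<=17)&(h[...,1]>70)&(h[...,1]<165)&(h[...,2]>110)).astype(np.uint8)
    m[:162]=0;m[186:]=0;m[:,:215]=0;m[:,268:]=0
    n,l,st,ce=cv2.connectedComponentsWithStats(m);i=1+np.argmax(st[1:,4]);x,y,w,hh,a=st[i]
    bot=y+hh; # disc: radius ~ 18mm
    f=192/np.tan(np.radians(C["side"]["vertical_fov"])/2);d=(np.array(C["side"]["R"])@np.array([520,130,z])+C["side"]["t"])[2];r=18*f/d
    u,v=x+r-.5,bot-r-.5;X=onz("side",u,v,z)
    print("box",st[i].tolist(),"r",round(r,1),"end px",round(u,1),round(v,1),"jig at z",toj(X).round(1))
E
python3 - <<'E'
from h import *
barend(cv2.imread("pics/side0.png"));barend()
X=onz("side",229.6,176.7,70);print(toj(X));X=onz("side",224.3,175.8,70);print(toj(X))
E
```

```text
box [215, 162, 22, 20, 180] r 7.5 end px 222.0 174.0 jig at z [-82.4 -48.7]
box [215, 162, 27, 21, 228] r 7.5 end px 222.0 175.0 jig at z [-81.2 -54.2]
[-60.92755634 -60.69820176]
[-74.61955001 -57.57558308]
```

```bash
python3 -m handwheel '[[0,0,-0.005,0],[0.014,0,-0.005,-2],[0.014,0,-0.002,-2],[0.014,0,0.0004,-2],[0.014,0,0.0004,-2]]'; python3 -c "
from h import *
where()"
```

```text
clock: 4.3
eef_pos: [515.3, 188.7, 95.9]
eef_rot: [3.14, 0.004, 2.84]
wrist_force: [0.8, -0.8, 4.1]
finger_gap: 70.7
t 4.3 jig [-73.8   5.1] tipz 87.9 yaw 0.0 F [ 0.8 -0.8  4.1] gap 70.7
```

```bash
python3 -m handwheel '[[-0.006,0,0.0006,0.5],[-0.012,0,0.0006,1],[-0.018,0,0.0006,1.5],[-0.025,0,0.0006,2],[-0.028,0,0.0006,2]]' | grep -E "pos|force"; python3 -m handwheel '[[0,0,-0.005,0],[0.014,0,-0.005,-2],[0.014,0,-0.002,-2],[0.014,0,0.0004,-2],[0.014,0,0.0004,-2]]'; python3 -c "
from h import *
where()"
```

```text
eef_pos: [543.0, 180.5, 96.0]
wrist_force: [0.8, 1.7, 6.0]
clock: 5.55
eef_pos: [530.1, 185.1, 96.0]
eef_rot: [3.139, 0.007, 2.84]
wrist_force: [-1.0, -0.3, 5.2]
finger_gap: 70.2
t 5.55 jig [-58.6   6.1] tipz 88.0 yaw 0.0 F [-1.  -0.3  5.2] gap 70.2
```

```bash
python3 -m handwheel '[[-0.006,0,0.0006,0.5],[-0.012,0,0.0006,1],[-0.018,0,0.0006,1.5],[-0.025,0,0.0006,2],[-0.028,0,0.0006,2]]' | grep -E "pos|force"; python3 -m handwheel '[[0,0,-0.005,0],[0.014,0,-0.005,-2],[0.014,0,-0.003,-2]]'
python3 - <<'E'
from h import *
where()
a=cams.camera("top")[150:240,135:240,::-1];b=cams.camera("side")[110:210,195:300,::-1]
cv2.imwrite("pics/c4.png",np.hstack([cv2.resize(a,None,fx=3,fy=3),cv2.resize(b,None,fx=4.5,fy=4.5,interpolation=2)[:270*2,:][:270] if 0 else cv2.resize(b,(284,270))]) if 0 else cv2.resize(b,None,fx=5,fy=5,interpolation=2))
E
```

```text
eef_pos: [557.7, 176.8, 96.1]
wrist_force: [-0.7, 1.0, 7.0]
clock: 6.55
eef_pos: [543.4, 181.9, 98.9]
eef_rot: [3.138, 0.008, 2.841]
wrist_force: [-0.1, -0.8, 0.1]
finger_gap: 70.3
t 6.55 jig [-45.    6.9] tipz 90.9 yaw 0.1 F [-0.1 -0.8  0.1] gap 70.3
```

View pics/c4.png

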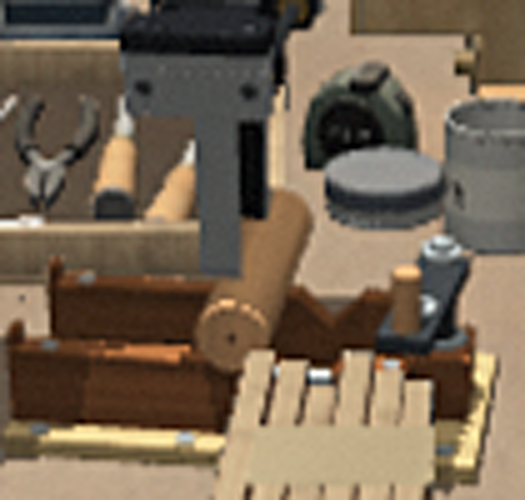

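The bar's near end is at crop (232,336), about x=-33 in the jig. The finger is behind the crest, ready for the next stroke.

```bash
python3 -m handwheel '[[0,-0.002,0.0033,0],[0,-0.002,0.0033,0]]' | grep -E "pos|force"; python3 -m handwheel '[[-0.006,0,0.0007,0.5],[-0.012,0,0.0007,1],[-0.018,0,0.0007,1.5],[-0.024,0,0.0007,2],[-0.026,0,0.0007,2]]' | grep -E "pos|force"; python3 -c "
from h import *
where()"
```

```text
eef_pos: [544.1, 180.0, 96.0]
wrist_force: [0.7, 3.3, 5.5]
eef_pos: [569.8, 172.4, 96.2]
wrist_force: [-0.6, 2.4, 7.2]
t 7.53 jig [-16.9   5.7] tipz 88.2 yaw -2.0 F [-0.6  2.4  7.2] gap 70.3
```

```bash
python3 -m handwheel '[[0,0,-0.005,0],[0.014,0,-0.005,-2],[0.014,0,-0.002,-2],[0.014,0,0.0005,-2],[0.014,0,0.0005,-2]]' | grep -E "pos|force";  python3 -m handwheel '[[-0.004,0,0.0006,0],[-0.008,0,0.0006,0],[-0.012,0,0.0006,0],[-0.014,0,0.0006,0]]'| grep -E "pos|force"; python3 -c "
from h import *
where()"
```

```text
eef_pos: [557.1, 176.9, 96.0]
wrist_force: [0.1, -0.9, 5.5]
eef_pos: [570.9, 172.7, 95.8]
wrist_force: [0.9, 0.2, 5.5]
t 8.65 jig [-16.    6.3] tipz 87.8 yaw -0.0 F [0.9 0.2 5.5] gap 70.5
```

```bash
for k in 1; do python3 -m handwheel '[[-0.003,0,0.0005,0],[-0.006,0,0.0005,0]]'| grep -E "pos|force"; python3 -m handwheel '[[-0.003,0,0.0005,0],[-0.006,0,0.0005,0]]'| grep -E "pos|force"; done; python3 -c "
from h import *
where()"
```

```text
eef_pos: [576.8, 170.9, 95.3]
wrist_force: [0.7, 0.0, 1.9]
eef_pos: [582.5, 169.0, 94.4]
wrist_force: [0.6, 0.0, 0.5]
t 9.15 jig [-3.8  6.2] tipz 86.4 yaw -0.0 F [0.6 0.  0.5] gap 70.7
```

```bash
python3 -m handwheel '[[0,0,-0.04,0],[0,0.05,-0.05,0],[0,0.11,-0.05,0],[0,0.13,-0.05,0],[0,0.13,-0.05,0]]' 1
python3 - <<'E'
from h import *
where()
a=cams.camera("top")[140:240,135:240,::-1];b=cams.camera("side")[110:210,195:300,::-1]
cv2.imwrite("pics/c5.png",np.hstack([cv2.resize(x,None,fx=3.8,fy=3.8,interpolation=2) for x in(a,b)]))
E
```

```text
clock: 9.78
eef_pos: [620.2, 293.8, 144.2]
eef_rot: [3.136, 0.011, 2.84]
wrist_force: [-0.2, -1.1, 0.1]
finger_gap: 23.9
t 9.78 jig [ -5.  136.6] tipz 136.2 yaw 0.0 F [-0.2 -1.1  0.1] gap 23.9
```

View pics/c5.png

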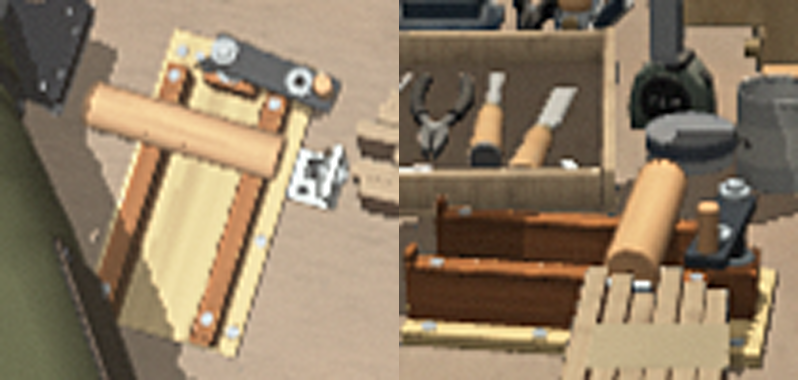

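Both views show the bar seated in the notches, with its top-view ends at about crop (92,105) and (280,157). The gap to the bracket is still visible.

```bash
python3 - <<'E'
from h import *
for p in((90,105),(279,157)):
    X=onz("top",(p[0]+.5)/3.8-.5+135,(p[1]+.5)/3.8-.5+140,62);print(X.round(1),toj(X).round(1))
goal((-1,115,125,0),(-1,115,54,0))
E
```

```text
[607.7 250.6  62. ] [-4.  91.7]
[566.7 108.7  62. ] [ -1. -56.]
row [-0.0032, -0.02, 0.0117, -0.0696]
row [-0.0024, -0.0204, 0.0827, -0.0696]
```

```bash
python3 -m handwheel '[[-0.002,-0.020,0.01,0],[-0.002,-0.020,0.04,0],[-0.002,-0.020,0.07,0],[-0.002,-0.020,0.083,0],[-0.002,-0.020,0.083,0]]' 1 20
python3 -m handwheel '[[0,-0.003,0,0],[0,-0.006,0,0],[0,-0.009,0,0],[0,-0.009,0,0]]' ;python3 -c "
from h import *
where()"
```

```text
clock: 10.5
eef_pos: [617.2, 271.8, 61.6]
eef_rot: [3.136, 0.011, 2.838]
wrist_force: [-0.0, 0.5, 0.8]
finger_gap: 0.4
clock: 11.0
eef_pos: [614.6, 263.1, 61.9]
eef_rot: [3.136, 0.011, 2.838]
wrist_force: [0.1, -0.6, 0.2]
finger_gap: 0.4
t 11.0 jig [ -1.2 105.6] tipz 53.9 yaw -0.1 F [ 0.1 -0.6  0.2] gap 0.4
```

```bash
python3 -m handwheel '[[0,-0.003,0,0],[0,-0.006,0,0],[0,-0.009,0,0],[0,-0.012,0,0],[0,-0.014,0,0]]'|grep -E "pos|force"
python3 -m handwheel '[[0,-0.002,0,0],[0,-0.004,0,0],[0,-0.006,0,0]]' |grep -E "pos|force";python3 -c "
from h import *
where()"
```

```text
eef_pos: [610.4, 249.5, 61.8]
wrist_force: [0.0, 0.2, -0.4]
eef_pos: [608.6, 243.7, 61.8]
wrist_force: [0.4, 1.1, 0.7]
t 12.0 jig [-1.1 85.3] tipz 53.8 yaw -0.1 F [0.4 1.1 0.7] gap 0.5
```

```bash
for k in 1 2 3; do :; done; python3 -m handwheel '[[0,-0.0015,0,0],[0,-0.003,0,0]]' |grep -E "pos|force"; python3 -m handwheel '[[0,-0.0015,0,0],[0,-0.002,0,0]]' |grep -E "pos|force"; python3 -m handwheel '[[0,-0.001,0,0],[0,-0.0015,0,0]]' |grep -E "pos|force"; python3 -c "
from h import *
where()"
```

```text
eef_pos: [607.7, 240.8, 61.8]
wrist_force: [0.9, 1.1, 1.1]
eef_pos: [607.4, 239.8, 62.2]
wrist_force: [2.7, 8.7, 1.0]
eef_pos: [607.4, 239.8, 62.7]
wrist_force: [3.7, 12.3, 0.4]
t 12.75 jig [-1.1 81.2] tipz 54.7 yaw -0.1 F [ 3.7 12.3  0.4] gap 0.3
```

The bar is butted: 12 N with no motion at y=81, against about 79.5 expected. I'll back off, lift and check.

```bash
python3 -m handwheel '[[0,0.012,0,0],[0,0.025,-0.02,0],[0,0.025,-0.06,0],[0,0.025,-0.09,0],[0,0.025,-0.09,0]]'|grep -E "pos|force"
python3 - <<'E'
from h import *
where()
goal((30,30,145,0),(76,-83,145,0),(76,-83,100,0))
a=cams.camera("top")[140:240,135:240,::-1];b=cams.camera("side")[110:210,195:300,::-1]
cv2.imwrite("pics/c6.png",np.hstack([cv2.resize(x,None,fx=3.8,fy=3.8,interpolation=2) for x in(a,b)]))
E
```

```text
eef_pos: [614.2, 263.6, 155.2]
wrist_force: [-0.5, 0.1, -0.1]
t 13.38 jig [ -1.7 106. ] tipz 147.2 yaw -0.1 F [-0.5  0.1 -0.1] gap 0.3
row [-0.0318, -0.076, 0.0018, -0.0782]
row [-0.0779, -0.1889, 0.0011, -0.0782]
row [-0.0772, -0.1895, 0.0461, -0.0782]
```

View pics/c6.png

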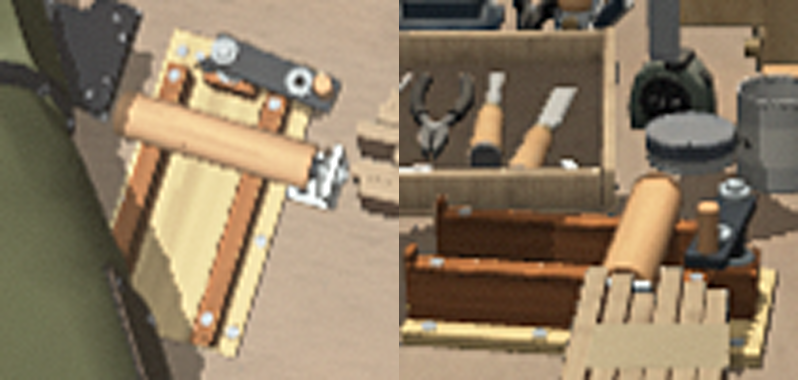

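The bar is seated and touching the bolt head. The guide pin is at crop (323,82), unchanged. Next I'll move behind the pin.

```bash
python3 -m handwheel '[[-0.03,-0.05,0,0],[-0.055,-0.1,0,0],[-0.077,-0.15,0,0],[-0.08,-0.19,0,0],[-0.08,-0.19,0,0]]'|grep -E "pos|force"
python3 -m handwheel '[[0,0,0.02,0],[0,0,0.045,0],[0,0,0.047,0]]'|grep -E "pos|force"
python3 - <<'E'
from h import *
where()
A=[1.3,1.1,.9,.7,.5,.3,.15,0]
for a in A:
    r=18; print(a);goal((60-80*np.cos(a)+r*np.sin(a),-80*np.sin(a)-r*np.cos(a),99,0))
b=cams.camera("side")[110:210,195:300,::-1]
cv2.imwrite("pics/c7.png",cv2.resize(b,None,fx=5,fy=5,interpolation=2))
E
```

```text
eef_pos: [632.0, 55.5, 149.4]
wrist_force: [0.6, 0.3, -0.4]
eef_pos: [631.4, 56.8, 99.8]
wrist_force: [0.1, -0.5, 1.0]
t 14.47 jig [ 76.3 -86.4] tipz 91.8 yaw -0.2 F [ 0.1 -0.5  1. ] gap 0.6
1.3
row [0.0203, 0.0044, -0.0073, -0.218]
1.1
row [0.0365, 0.0068, -0.0073, -0.218]
0.9
row [0.0519, 0.0124, -0.0074, -0.218]
0.7
row [0.0659, 0.0209, -0.0074, -0.218]
0.5
row [0.0779, 0.032, -0.0074, -0.218]
0.3
row [0.0875, 0.0452, -0.0073, -0.218]
0.15
row [0.0929, 0.0563, -0.0073, -0.218]
0
row [0.0965, 0.068, -0.0072, -0.218]
```

View pics/c7.png

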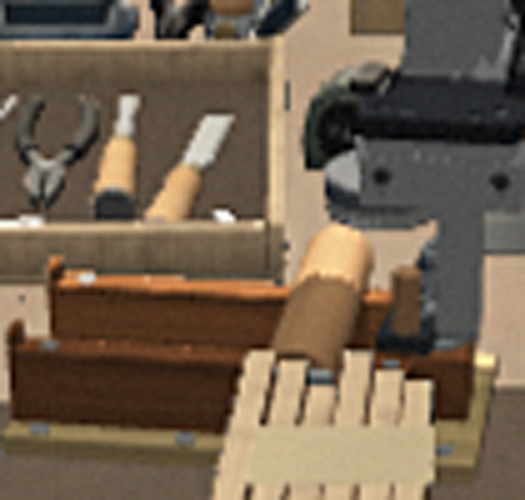

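The finger stands behind the pin (at crop (407,300)). The tip is low, so I'll raise it and then sweep.

```bash
python3 -m handwheel '[[0,0,-0.007,0],[0.007,0.002,-0.007,0],[0.014,0.003,-0.007,0],[0.020,0.0045,-0.007,0],[0.025,0.005,-0.007,0]]'|grep -E "pos|force"
python3 -m handwheel '[[0.005,0.001,0,0],[0.010,0.002,0,0],[0.015,0.004,0,0],[0.021,0.006,0,0],[0.027,0.0075,0,0]]'|grep -E "pos|force"
python3 - <<'E'
from h import *
where()
for a in [.8,.6,.4,.2,.1,0,-.05]:
    r=19; print(a);goal((60-80*np.cos(a)+r*np.sin(a),-80*np.sin(a)-r*np.cos(a),99,0))
E
```

```text
eef_pos: [609.3, 69.2, 108.1]
wrist_force: [0.3, 1.2, 1.1]
eef_pos: [585.5, 84.8, 108.0]
wrist_force: [1.1, 0.1, 0.3]
t 15.78 jig [ 24.1 -73.3] tipz 100.0 yaw -0.2 F [1.1 0.1 0.3] gap 0.9
0.8
row [0.0062, 0.0026, 0.0009, -0.2067]
0.6
row [0.0194, 0.0123, 0.0009, -0.2067]
0.4
row [0.0305, 0.0245, 0.0009, -0.2067]
0.2
row [0.0389, 0.0386, 0.001, -0.2067]
0.1
row [0.042, 0.0462, 0.001, -0.2067]
0
row [0.0443, 0.0541, 0.0011, -0.2067]
-0.05
row [0.0452, 0.0581, 0.0011, -0.2067]
```

```bash
python3 -m handwheel '[[0.006,0.003,0.001,0],[0.013,0.008,0.001,0],[0.019,0.012,0.001,0],[0.025,0.018,0.001,0],[0.030,0.024,0.001,0]]'|grep -E "pos|force"
python3 -m handwheel '[[0.004,0.006,0,0],[0.008,0.013,0,0],[0.011,0.019,0,0]]'|grep -E "pos|force"
python3 - <<'E'
from h import *
where()
for a in [.1,0,-.05]:
    r=19.5; print(a);goal((60-80*np.cos(a)+r*np.sin(a),-80*np.sin(a)-r*np.cos(a),99,0))
E
```

```text
eef_pos: [563.8, 117.2, 106.9]
wrist_force: [0.7, -0.3, -0.4]
eef_pos: [559.0, 139.2, 107.0]
wrist_force: [0.4, -1.0, 0.3]
t 16.77 jig [-17.4 -29.2] tipz 99.0 yaw -0.2 F [ 0.4 -1.   0.3] gap 0.1
0.1
row [0.0002, 0.0018, -0.0, -0.1977]
0
row [0.0026, 0.0097, 0.0, -0.1977]
-0.05
row [0.0035, 0.0137, 0.0001, -0.1977]
```

Now I'll push until the force rises at the guide's stop.

```bash
python3 -m handwheel '[[0.001,0.003,0,0],[0.002,0.006,0,0],[0.002,0.007,0,0]]'|grep -E "pos|force"
python3 -m handwheel '[[0,0.0015,0,0],[0,0.003,0,0]]'|grep -E "pos|force"
python3 -c "
from h import *
where()"
```

```text
eef_pos: [559.1, 146.6, 107.0]
wrist_force: [-0.9, -0.3, 0.1]
eef_pos: [560.1, 149.4, 107.0]
wrist_force: [-0.7, -0.1, 0.1]
t 17.4 jig [-19.4 -19.1] tipz 99.0 yaw -0.2 F [-0.7 -0.1  0.1] gap 0.4
```

```bash
python3 -m handwheel '[[0,0.001,0,0],[0,0.002,0,0]]'|grep -E "pos|force"
python3 -m handwheel '[[0,0.001,0,0],[0,0.002,0,0]]'|grep -E "pos|force"
python3 -c "
from h import *
where()"
```

```text
eef_pos: [560.6, 151.1, 106.9]
wrist_force: [-1.7, -6.2, 1.4]
eef_pos: [560.7, 151.5, 106.8]
wrist_force: [-7.4, -15.2, 5.6]
t 17.9 jig [-19.5 -16.9] tipz 98.8 yaw -0.2 F [ -7.4 -15.2   5.6] gap 0.1
```

```bash
python3 -m handwheel '[[0.002,-0.015,0,0],[0.002,-0.02,-0.03,0],[0.002,-0.04,-0.06,0],[0.01,-0.09,-0.07,0],[0.03,-0.14,-0.07,0]]'|grep -E "pos|force"
python3 -m handwheel '[[0.03,-0.05,0,0],[0.06,-0.1,0,0],[0.06,-0.1,0,0]]'|grep -E "pos|force"
python3 - <<'E'
from h import *
where()
a=cams.camera("top")[140:240,135:240,::-1];b=cams.camera("side")[110:210,195:300,::-1]
cv2.imwrite("pics/c8.png",np.hstack([cv2.resize(x,None,fx=3.8,fy=3.8,interpolation=2) for x in(a,b)]))
E
```

```text
eef_pos: [488.9, 25.5, 176.8]
wrist_force: [0.6, 0.2, -0.3]
eef_pos: [399.8, -53.5, 176.1]
wrist_force: [0.2, 0.5, 0.0]
t 18.9 jig [-112.1 -260.6] tipz 168.1 yaw -0.4 F [0.2 0.5 0. ] gap 0.4
```

View pics/c8.png

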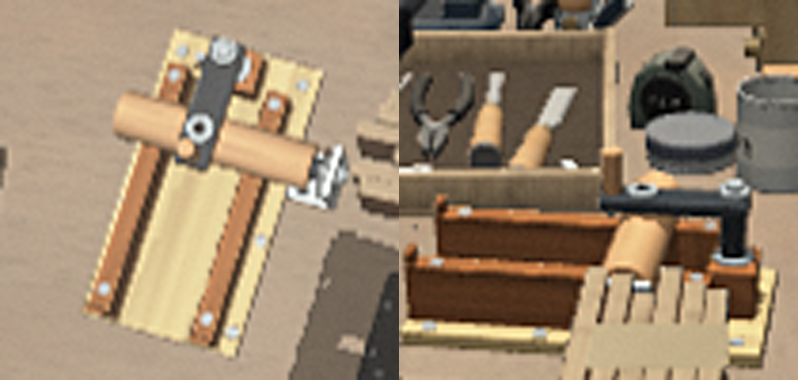

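The guide lies over the bar parallel to the rails, with its pin at crop (185,149) and pivot at (223,50). The bar still meets the bolt head. One numeric check, then I'll hand in.

```bash
python3 - <<'E'
from h import *
from cell import manip
T=lambda u,v,z:toj(onz("top",(u+.5)/3.8-.5+135,(v+.5)/3.8-.5+140,z))
p,q,l,r=T(185,149,120),T(223,48,102),T(117,112,62),T(313,164,62)
print(p,q,"angle",np.arctan2(-(p-q)[1],-(p-q)[0]),l,r)
print(T(101,288,52),T(175,75,52),T(207,319,52),T(274,104,52))
print(manip.sign_off())
E
```

```text
[-22.88594696   0.03041704] [58.52540869  1.13613344] angle 0.013581009742742574 [-3.28779171 70.64740965] [  1.24114539 -82.01591579]
[-132.13103119   41.94410759] [38.16452574 40.5810964 ] [-131.59129495  -40.51613093] [ 38.41674866 -38.37749044]
the job is handed in; nothing more can be done
None
```

The bar is seated in the notches and butted against the end stop, and the drill guide is shut over it. I handed the job in at about 19 s of the 64 s allowed.

- **Rolling:** I stroked the bar from on top with two fingertips, at roughly 5–7 N, until it dropped into the V notches. It moved about half the finger travel, so it rolled without slipping.
- **Endways push:** I pushed the left end along the notches until it stopped against the bolt head. The force reached 12 N with no further motion.
- **Guide:** I swung it by its pin until it met its stop, where the push reached 15 N.

**Last checks:** In the final pictures the bar's right end is at y ≈ -82 mm in the jig frame, against -83 mm for the stop face. The guide measures about 0.01 rad from shut, within measuring error. The arm was clear of everything, and its path stayed away from the pencil, hinge and tape roll. I did not take a separate picture of those three afterwards.

**Disagreements:** The stop was met about 1.5 mm earlier than I had reckoned, within camera error. On the approach to the pin the fingertip came down about 8 mm lower than planned, level with the top of the guide's arm at about 1 N, so I raised it before pushing.

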